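Clamp the wired load cell in the test fixture

TASK

Clamp the larger load cell, the one with the wires, in the test fixture: with the side of a finger gently push the swing strap round until it stops over that cell, then push the cam lever down as far as it goes, and leave it there. Only push, do not grasp or lift anything; both load cells stay seated in their nests and the other loose things stay where they are.

Things in the scene. Friction and masses are not known exactly. Their poses are not given: they have to be found in the camera images.
- clamp_fixture: Fixed aluminium plate 140 x 210 x 12 mm. Origin at bench height under the axis of the swing post (28 mm across); own x points roughly away from the robot, z up; plate x -95 to +45, y -105 to +105 mm. Two nests (rails up to 18 mm high) centred at x -32, y +68 and -68 mm, long along x; which cell is in which varies. Stop pins, 8 mm, 64 mm high, at x 0, y +38 and -38.
- strap (a joint): Turn of the swing strap about the post, rad. 0: strap points along the fixture's -x; positive is anticlockwise from above; at angle a it points along (-cos a, -sin a) of the fixture. Hard stops +1.134 (pad over the nest at y -68) and -1.134 (nest at y +68). Starts within 0.3 of 0. Stays where left; needs about 2 N at 65 mm from the axis.
- lever (a joint): Cam lever, rad: 0 raised (50 degrees above level), 0.87 fully down (level, hard stop); starts 0 to 0.2. It rides on the strap, turns about the level axis at lever_pivot and points opposite to the strap. Round bar 12 mm thick with a ball on its end. Stays where left; takes about 5 N at 65 mm from the pivot, and drives the pad down 11 mm.
- strap_end (a point): Centre of the rounded free end of the strap (12 mm radius), 88 mm from the post axis, at mid thickness. The strap is a flat steel bar 24 mm wide, from 54 to 68 mm above the bench. A fingertip 42 to 52 mm above the bench catches its side and clears the cells below.
- lever_pivot (a point): Lever axis: on the post axis, 82 mm above the bench.
- lever_ball (a point): Centre of the 20 mm ball at the end of the cam lever.
- pad_face (a point): Centre of the underside of the 18 mm sprung rubber pad under the strap, 75 mm from the post axis; 45 mm above the bench with the lever raised. A 15 mm nut stands above the strap here, up to 80 mm above the bench.
- clamp_pad: The sprung rubber pad itself; its origin lies 75 mm from the post axis, at bench height when raised.
- wired_cell: Load cell to clamp, loose in one nest: aluminium bar 20 x 80 x 20 mm with four thin wires at one end, screwed on a dark carrier plate 32 x 100 x 5 mm. Origin at the centre of the carrier's underside, 12 mm above the bench; long along its own y; the bar's top is 37 mm above the bench.
- small_cell: The other load cell, loose in the other nest: bar 16 x 76 x 16 mm without wires on an equal carrier plate, same axes; top 33 mm above the bench. Not to be clamped.
- brass_weight_100: Brass weight 27 x 27 x 34 mm, standing loose in front of the fixture; bystander. Origin at the centre of its underside.
- flux_tin: Round flat tin 54 x 54 x 20 mm, loose in front of the fixture; bystander. Origin at the centre of its underside.
- relay_block: Small relay 22 x 30 x 26 mm, loose behind the fixture; bystander. Origin at the centre of its underside.
- driver_small: Small screwdriver 127 mm long, 13 mm thick, lying loose on the right of the fixture; bystander. Origin at its centre, underside.
There are look-alikes about, which are no part of the job. What is shaped like the wired_cell but yellow is not meant.

How it is judged:
On the way, in this order (a step that is already met when the one before it is completed fails the run):
1. the strap is over the wired load cell, the lever still raised (horizontal distance between pad_face and wired_cell below 0.008 m and value of joint lever below 0.35 rad), for 0.2 s.
2. the cam lever is pushed down (horizontal distance between pad_face and wired_cell below 0.008 m and value of joint lever above 0.78 rad), for 0.2 s.
At the end, for the whole second after the job is handed in: The pad is over the middle of the wired load cell (within 8 mm), the lever is down (over 0.78 of 0.87 rad), the pad presses on that cell with more than 2 N, both cells are within 6 mm of where they started and at rest, and the four loose bystanders within 20 mm (all of step 2 and contact force between clamp_pad and wired_cell above 2 N and distance of each of wired_cell, small_cell from where it was at the start of the episode below 0.006 m and linear speed of wired_cell below 0.02 m/s and distance of each of brass_weight_100, flux_tin, relay_block, driver_small from where it was at the start of the episode below 0.02 m); the robot touches nothing.
It fails at once if the lever is pushed down before the strap is over the wired cell (value of joint lever above 0.5 rad and not (horizontal distance between pad_face and wired_cell below 0.015 m)).
It fails at once if a load cell is lifted or pushed out of its nest (distance of any of wired_cell, small_cell from where it was at the start of the episode above 0.01 m).
It fails at once if a bystander is moved or carried (distance of any of brass_weight_100, flux_tin, relay_block, driver_small from where it was at the start of the episode above 0.02 m).
It fails at once if the clamp is forced or squeezed (over 60 N from the fingers) (contact force between the fingers and clamp_fixture above 60 N).
It also fails if it takes over 45 s, if anything falls off the work surface, if the arm or the gripper's body presses on something with over 40 N, if the wrist force passes 120 N, or if a joint passes its speed limit or range.

ROBOT

A 7-joint arm with a two-finger parallel gripper is mounted at the origin on a cart in front of the work surface, level with it; the furniture and walls round the work are solid. World frame = base frame: x ahead of the robot, y to its left, z up, the work surface at z = 0. Lengths are in m, angles in rad, forces in N, time in s.
With the tool pointing down it reaches from about 0.35 to 0.9 m from the base axis. Payload 8.1 kg.
Tool frame: the origin (TCP) lies midway between the tips of the shut fingers; the grasp point (between the pads) lies 19 mm behind it; z points along the fingers, y is the line along which they close (so a half turn about z gives the same grasp; the last joint's range is limited). The gripper opens to 92 mm and grips with 3 to 60 N. Pads are 19 mm wide; open, the fingers measure 130 mm over their backs; the gripper's body (75 mm by 190 mm) begins 47 mm behind the grasp point.
Start: joints at [-1.389, 0.434, 0.025, 1.573, -0.012, 1.134, -0.075], TCP at [0.176, 0.6, 0.227] pointing down, gripper open.
Joint ranges: [-2.62, 2.62], [-0.44, 2.09], [-1.27, 1.32], [0.08, 2.57], [-1.32, 4.46], [0.12, 2], [-2.74, 2.74]. Speed limits (rad/s): [2.22, 2.22, 3.01, 3.01, 3.14, 3.14, 3.14].

INTERFACE

Orientations are given as a unit quaternion [w, x, y, z].
In Python, from plant import r, hand, kin, imaging, workorder, trace, place_of, status gives the robot as it stands. The module is installed in compiled form; this text tells all that it offers. Calls block until the motion is done:
- r.move_ptp(position, orientation): joint-space move of the TCP to a pose.
- r.movel(position, frame=None, v=0.15): straight line of the TCP; frame=None keeps the orientation; v is the mean speed in m/s.
- r.movej(angles): joint-space move.
- hand.gripper_to(opening, newtons=None): finger opening in m; newtons is the grip in N (None keeps the last); returns when the fingers have stopped.
- r.hold(seconds).
- kin.solve_ik(position, orientation): joint angles nearest the present ones, or None.
- imaging.capture(name): name is "scene" or "side" or "wrist"; returns a dict with "frame" (420x560x3 uint8, blue, green, red), "fovy" (degrees; the focal length in pixels is half the picture's height over the tangent of half this angle, whatever the lens; pixels are square), "cx", "cy" (the principal point, pixels), "dist" ([k1, k2, p1, p2, k3] as OpenCV has them; the pictures are not rectified), "camera_from_world" (4x4, takes a point from world to camera coordinates). Camera axes: x right, y up, looking along -z (the intrinsics and any distortion apply to the point x, -y, -z); pixel columns grow to the right and rows downward; lengths in m; the calibration is good to about 2 mm. A picture is of the moment at which its call begins. There is no depth.
A pose or a line that the arm cannot do raises r.Unreachable and nothing moves.
- workorder.close_job(): hands the job in; it is judged then, once.
Trained networks look in a picture, given as the dict that the camera call returned (one of the last four; its "shot" number tells which), for a name from the list of things; names that differ only in an ending like _2 or _b are one class to them, and where a whole thing is asked for, a point or a joint stands for the part that bears it (a point fixed in the world has none). Each returns a list of dicts, best first, with "p" (0 to 1); they miss things now and then, are a little off and sometimes report something else, mostly with a low value. They report only what shows in the picture. A call takes as long as a camera call. They do not tell look-alikes from the thing itself.
- trace(target, picture): "region" (420x560 bool, what is visible of it).
- place_of(target, picture): "point" ([x, y, z] in m, in the coordinates of the camera as it stood for that picture, good to about 4 mm: a listed point, or the origin of a listed thing).
Readings, each from a call of its own:
- status.get_clock(): time.
- status.get_qpos(): joint angles.
- status.get_joint_velocities(): joint speeds.
- status.get_effort(): joint torques, N m.
- status.get_ee_pos(): TCP position.
- status.get_ee_rot(): TCP orientation.
- status.get_force(): force on the tool from outside, world axes, zero at the start.
- status.get_wrist_torque(): the same for the moment, N m.
- status.get_finger_gap(): finger opening in m.
- status.get_grip_force(): force on a finger pad.
Only numpy, scipy, OpenCV 4.12 (cv2) and the standard library are available. Lean on these libraries where they do the work, as an engineer would, in place of code of your own. Each camera call takes 0.05 s, during which the arm holds its last target. There are 200 camera calls.

## Working session

There is one attempt and no reset: what is moved stays moved. The work goes in short steps, each a Python script; the robot and the scene stay as the last script left them, time stands still between calls to the robot, and variables do not carry over. Pictures are saved under pics/ and viewed, at most 10 in all, crops included, and the job is handed in when it is done.

```bash
mkdir -p pics
cat > h.py <<'E'
import numpy as np, cv2
from plant import r, hand, kin, imaging, workorder, trace, place_of, status
def w(pt,pic): 
    return (np.linalg.inv(pic["camera_from_world"])@np.r_[pt,1])[:3]
def px(P,pic):
    c=(pic["camera_from_world"]@np.r_[P,1])[:3]; f=210/np.tan(np.radians(pic["fovy"])/2)
    K=np.array([[f,0,pic["cx"]],[0,f,pic["cy"]],[0,0,1]])
    return cv2.projectPoints(np.array([[c[0],-c[1],-c[2]]]),np.zeros(3),np.zeros(3),K,np.array(pic["dist"]))[0].ravel()
E
python3 - <<'E'
from h import *
np.set_printoptions(precision=3,suppress=True)
for c in("scene","side"):
    p=imaging.capture(c); cv2.imwrite(f"pics/{c}0.png",p["frame"])
    for n in "clamp_fixture strap_end lever_pivot lever_ball pad_face wired_cell small_cell brass_weight_100 flux_tin relay_block driver_small".split():
        for d in place_of(n,p)[:3]:
            W=w(d["point"],p); print(c,n,round(d["p"],2),W,px(W,p).round())
print(status.get_clock(),status.get_ee_rot())
E
```

```text
scene clamp_fixture 0.61 [ 0.522 -0.207 -0.005] [264. 236.]
scene strap_end 0.72 [ 0.44  -0.183  0.059] [224. 218.]
scene lever_pivot 0.64 [ 0.524 -0.209  0.079] [264. 204.]
scene lever_ball 0.87 [ 0.59  -0.23   0.153] [296. 169.]
scene lever_ball 0.4 [ 0.525 -0.209  0.078] [265. 204.]
scene pad_face 0.57 [ 0.453 -0.185  0.041] [230. 224.]
scene wired_cell 0.75 [ 0.372 -0.474 -0.003] [270. 338.]
scene small_cell 0.6 [ 0.487 -0.273  0.009] [266. 251.]
scene brass_weight_100 0.76 [ 0.397 -0.201 -0.002] [211. 252.]
scene brass_weight_100 0.45 [ 0.62  -0.168  0.002] [290. 212.]
scene flux_tin 0.96 [ 0.381 -0.13   0.002] [190. 237.]
scene flux_tin 0.4 [ 0.525 -0.208 -0.006] [265. 236.]
scene flux_tin 0.16 [ 0.589 -0.224  0.152] [294. 168.]
scene relay_block 0.44 [ 0.62  -0.169  0.003] [291. 212.]
scene driver_small 0.46 [ 0.493 -0.355 -0.002] [290. 276.]
side clamp_fixture 0.73 [ 0.525 -0.206 -0.002] [274. 296.]
side strap_end 0.98 [ 0.443 -0.184  0.063] [324. 278.]
side lever_pivot 0.96 [ 0.527 -0.201  0.083] [272. 264.]
side lever_ball 0.65 [ 0.59  -0.221  0.152] [230. 226.]
side pad_face 0.6 [ 0.457 -0.181  0.048] [315. 286.]
side pad_face 0.5 [ 0.587 -0.224  0.149] [233. 226.]
side wired_cell 0.64 [ 0.497 -0.133  0.01 ] [293. 326.]
side small_cell 0.71 [ 0.488 -0.269  0.009] [294. 265.]
side small_cell 0.26 [ 0.444 -0.183  0.065] [324. 278.]
side brass_weight_100 0.66 [ 0.442 -0.182  0.061] [325. 280.]
side brass_weight_100 0.53 [ 0.399 -0.2   -0.002] [347. 296.]
side flux_tin 0.88 [ 0.375 -0.13   0.001] [368. 327.]
side relay_block 0.68 [ 0.625 -0.165 -0.001] [216. 317.]
side relay_block 0.38 [ 0.487 -0.271  0.008] [294. 265.]
side driver_small 0.81 [ 0.501 -0.348  0.005] [285. 238.]
1.2 [0.    0.142 0.99  0.   ]
```

```bash
python3 -c "
import cv2,numpy as np
a=cv2.imread('pics/scene0.png');b=cv2.imread('pics/side0.png')
cv2.imwrite('pics/both.png',cv2.resize(np.vstack([a,b]),None,fx=.71,fy=.71))"
```

```text
(no output)
```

View pics/scene0.png

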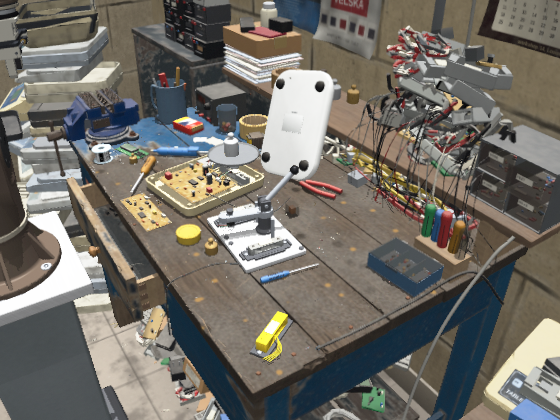

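View pics/side0.png

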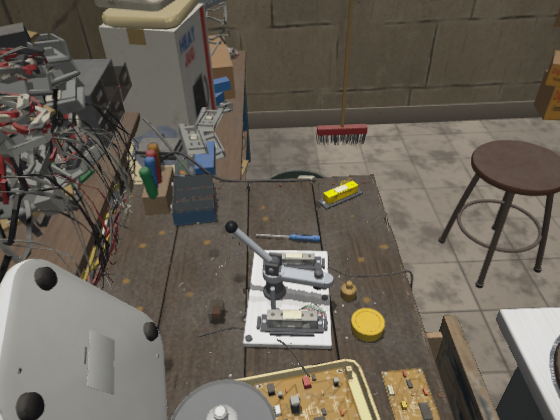

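The scene view shows the fixture at about (262,235), with the strap pointing at the robot. Three things could be taken for the wired cell:
- The yellow look-alike, at scene (270,338), which is excluded by its colour.
- The cell in the +y nest, at side (293,322).
- The cell in the -y nest, at side (294,262).

I'll settle the choice between the two nests with a wrist view.

Run:
```python
from h import *
np.set_printoptions(precision=3,suppress=True)
p,q=np.array(status.get_ee_pos()),status.get_ee_rot()
r.movel([p[0],p[1],0.33],v=0.25)
r.move_ptp([0.44,-0.20,0.33],[0,0,1,0])
hand.gripper_to(0.0)
p=imaging.capture("wrist"); cv2.imwrite("pics/w1.png",p["frame"])
for n in "clamp_fixture strap_end lever_pivot lever_ball pad_face wired_cell small_cell".split():
    for d in place_of(n,p)[:2]:
        W=w(d["point"],p); print(n,round(d["p"],2),W,px(W,p).round())
print(status.get_clock(),status.get_ee_pos(),status.get_force(),status.get_finger_gap())
```

```text
clamp_fixture 0.91 [ 0.524 -0.205 -0.004] [274. 232.]
strap_end 0.87 [ 0.438 -0.179  0.057] [295. 178.]
strap_end 0.45 [ 0.494 -0.135  0.012] [326. 214.]
lever_pivot 0.55 [ 0.525 -0.206  0.078] [273. 253.]
pad_face 0.63 [ 0.397 -0.198 -0.003] [279. 141.]
pad_face 0.28 [ 0.376 -0.13   0.001] [332. 124.]
wired_cell 0.86 [ 0.494 -0.136  0.012] [325. 214.]
wired_cell 0.68 [ 0.369 -0.471 -0.001] [ 69. 118.]
small_cell 0.97 [ 0.487 -0.272  0.01 ] [225. 209.]
6.5667 [ 0.44 -0.2   0.33] [-0.353 -0.01   0.294] 0.0008304941548268851
```

View pics/w1.png

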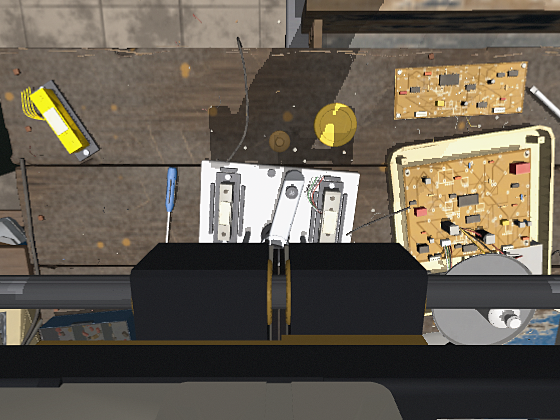

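The wrist view shows wires at (317,190) on the cell at (326,210), which sits in the +y nest. The cell at (225,209) has none, and the yellow look-alike is at (62,120). So the strap goes to -1.134, pushed from the -y side.

```bash
cat >> h.py <<'E'
C=np.array([0.525,-0.206]); YAW=-0.06
def q(phi): return [0,-np.sin(phi/2),np.cos(phi/2),0]
def rad(phi): return np.array([-np.cos(phi),-np.sin(phi)])
def beh(phi): return np.array([np.sin(phi),-np.cos(phi)])  # behind the strap, seen along the push
def tip(phi,rr,off,z): return [*(C+rr*rad(phi)+off*beh(phi)),z]
E
python3 - <<'E'
from h import *
np.set_printoptions(precision=3,suppress=True)
ph=-0.276
r.move_ptp(tip(ph,.068,.048,.16),q(ph)); r.movel(tip(ph,.068,.048,.047),v=0.12)
r.hold(.2); f0=np.array(status.get_force()); print(f0)
m=0
for ph in np.arange(-0.276,-1.26,-0.05):
    off=.033 if m else .040
    m=1
    r.movel(tip(ph,.068,off-.002,.047),q(ph),v=0.06)
    f=np.array(status.get_force())-f0; print(round(ph,3),f,round(status.get_clock(),1))
    if np.linalg.norm(f[:2])>9: break
p=imaging.capture("side"); cv2.imwrite("pics/s2.png",cv2.resize(p["frame"][180:380,180:420],None,fx=3,fy=3))
for n in "strap_end pad_face wired_cell lever_ball".split():
    for d in place_of(n,p)[:2]: print(n,round(d["p"],2),w(d["point"],p))
E
```

```text
[-0.495 -1.433 -0.303]
-0.276 [0.749 1.3   0.745] 8.9
-0.326 [-0.338  2.313  1.489] 9.2
-0.376 [ 1.128  1.175 -0.437] 9.5
-0.426 [-0.106  0.694  0.749] 9.7
-0.476 [-0.628  1.787 -0.133] 10.0
-0.526 [ 1.024  1.07  -0.605] 10.2
-0.576 [-0.13   1.215  0.611] 10.5
-0.626 [ 2.195  1.291 -0.275] 10.7
-0.676 [0.195 1.214 1.372] 11.0
-0.726 [1.641 1.577 0.433] 11.2
-0.776 [0.606 1.083 0.777] 11.5
-0.826 [-0.197  1.968  0.075] 11.7
-0.876 [0.852 1.647 1.551] 12.0
-0.926 [ 0.706  1.452 -0.582] 12.2
-0.976 [0.464 3.318 0.958] 12.5
-1.026 [0.759 1.49  0.559] 12.7
-1.076 [0.101 1.234 0.28 ] 13.0
-1.126 [0.725 0.35  0.447] 13.2
-1.176 [ 0.269  1.111 -0.014] 13.5
-1.226 [0.483 0.341 0.83 ] 13.7
strap_end 0.63 [ 0.496 -0.122  0.063]
strap_end 0.5 [ 0.398 -0.199 -0.006]
wired_cell 0.84 [ 0.373 -0.475 -0.003]
wired_cell 0.7 [ 0.501 -0.135  0.01 ]
lever_ball 0.64 [ 0.55  -0.266  0.15 ]
```

View pics/s2.png

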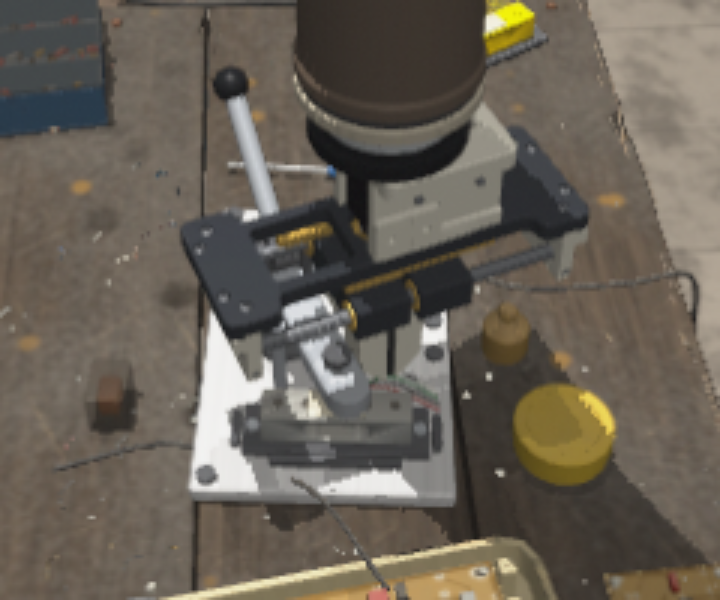

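The strap is close to the stop but the force hasn't risen yet. I'll continue in small steps until it does.

Run:
```python
from h import *
np.set_printoptions(precision=3,suppress=True)
f0=np.array([-0.495,-1.433,-0.303]); ph=-1.226
for off in np.arange(.030,.012,-.001):
    r.movel(tip(ph,.068,off,.047),q(ph),v=0.03)
    r.hold(.03)
    f=np.mean([np.array(status.get_force()) for _ in range(3)],0)-f0; print(round(off,3),f)
    if f[:2]@beh(ph)>8: break
# back off, lift clear, look
r.movel(tip(ph,.068,off+.02,.047),v=0.1); r.movel(tip(ph,.068,off+.02,.20),v=0.25)
r.move_ptp([0.43,-0.33,0.30],q(ph))
p=imaging.capture("side"); cv2.imwrite("pics/s3.png",cv2.resize(p["frame"][180:380,180:420],None,fx=3,fy=3))
for c in("side","scene"):
  p=imaging.capture(c)
  for n in "strap_end pad_face lever_pivot lever_ball wired_cell small_cell".split():
    for d in place_of(n,p)[:1]: print(c,n,round(d["p"],2),w(d["point"],p))
print(status.get_clock())
```

```text
0.03 [-0.645  1.312  1.509]
0.029 [-4.908 -0.996  3.937]
0.028 [-8.08  -0.841  5.923]
0.027 [-10.866  -0.961   9.199]
side strap_end 0.6 [ 0.497 -0.122  0.062]
side lever_pivot 0.65 [ 0.522 -0.204  0.081]
side lever_ball 0.8 [ 0.546 -0.267  0.15 ]
side wired_cell 0.86 [ 0.502 -0.134  0.012]
side small_cell 0.72 [ 0.484 -0.267  0.013]
scene strap_end 0.55 [ 0.496 -0.124  0.06 ]
scene pad_face 0.63 [ 0.523 -0.21  -0.003]
scene lever_pivot 0.97 [ 0.523 -0.209  0.081]
scene lever_ball 0.53 [ 0.55  -0.27   0.151]
scene wired_cell 0.63 [ 0.5   -0.135  0.01 ]
scene small_cell 0.7 [ 0.487 -0.271  0.011]
17.7833
```

View pics/s3.png

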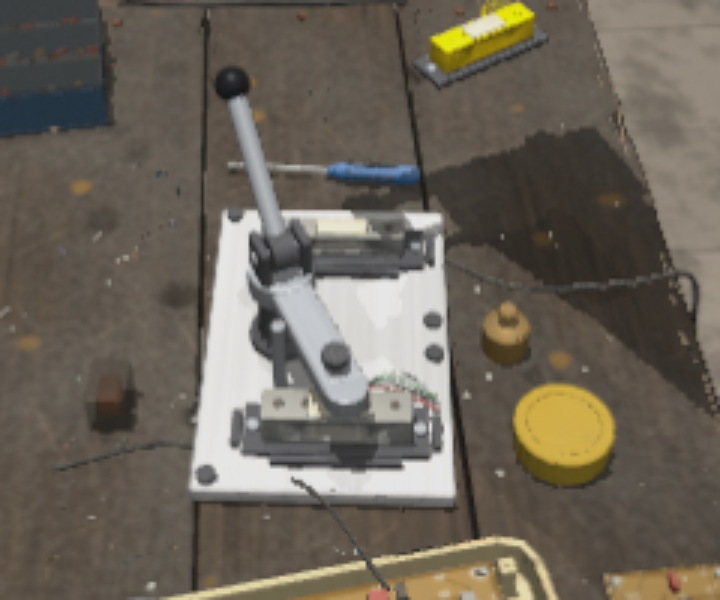

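The strap lies against the stop pin at (275,345) in the crop, with the pad over the middle of the wired cell, and the lever is still raised. The lever is next.

Run:
```python
from h import *
np.set_printoptions(precision=3,suppress=True)
ph=-1.2
r.move_ptp(tip(ph,-.066,0,.20),q(ph)); r.hold(.2)
f0=np.array(status.get_force())
for z in np.r_[np.arange(.168,.100,-.006),np.arange(.098,.078,-.0015)]:
    r.movel(tip(ph,-.066,0,z),v=0.05)
    f=np.mean([np.array(status.get_force()) for _ in range(3)],0)-f0; print(round(z,4),f)
    if f[2]>28: break
r.hold(.3)
r.movel(tip(ph,-.066,0,.22),v=0.2)
r.move_ptp([0.40,-0.36,0.32],q(ph))
p=imaging.capture("side"); cv2.imwrite("pics/s4.png",cv2.resize(p["frame"][180:380,180:420],None,fx=3,fy=3))
for n in "strap_end lever_ball wired_cell small_cell".split():
    for d in place_of(n,p)[:1]: print(n,round(d["p"],2),w(d["point"],p))
print(status.get_clock())
```

```text
0.168 [0.508 0.283 0.287]
0.162 [ 0.509  0.631 -0.481]
0.156 [ 0.869 -2.227  3.641]
0.15 [ 1.446 -2.684  4.948]
0.144 [ 0.043 -0.627  1.865]
0.138 [0.098 0.422 0.656]
0.132 [-0.12   1.012  0.124]
0.126 [-0.391  0.535  0.174]
0.12 [-0.024  0.518  0.124]
0.114 [ 0.074 -0.008  0.218]
0.108 [-0.31   0.67  -0.135]
0.102 [-0.305 -0.182  0.837]
0.098 [ 0.01  -0.517 -0.062]
0.0965 [-0.293  0.035  0.492]
0.095 [ 0.679 -0.077  1.318]
0.0935 [ 1.375 -0.934  2.098]
0.092 [ 0.772 -1.256  2.322]
0.0905 [ 0.569 -1.431  2.35 ]
0.089 [ 1.025 -0.814  1.422]
0.0875 [-0.708  0.117  9.466]
0.086 [-3.53   2.715 20.54 ]
0.0845 [-7.011  6.245 31.378]
strap_end 0.71 [ 0.496 -0.126  0.062]
lever_ball 0.55 [ 0.557 -0.294  0.081]
wired_cell 0.77 [ 0.5   -0.135  0.013]
small_cell 0.95 [ 0.49  -0.271  0.014]
27.1167
```

View pics/s4.png

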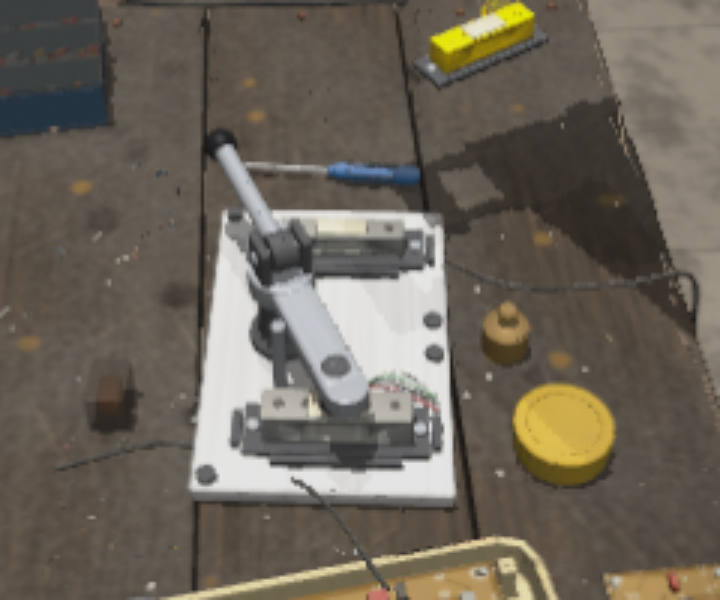

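The crop shows the lever level, with the ball at (218,143) and measured at z = 0.081. The pad nut has dropped, the strap still sits against the pin, and the cells and loose things look unmoved. I'm handing the job in.

```bash
python3 -c "
from h import *
print(workorder.close_job(),status.get_clock())"
```

```text
the job is handed in; nothing more can be done
the job is handed in; nothing more can be done
```

I clamped the wired load cell and handed the job in at about 27 s: the strap is against its stop over that cell and the lever is fully down (ball at z 0.081 m). Both cells and the loose things look unmoved in the last picture, but the 2 N pad force was not measured and no verdict came back.

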